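Flip back the guard hood and set the trim knob

TASK

The bench grinder's speed controller needs its trim set. Swing the hinged guard hood on the grey controller right back so that it rests propped open behind the case, then turn the pointer knob that was under it clockwise until its pointer is in line with the long broad mark on the panel (on the side away from the hinge), and let go with the hood still open. Do not turn the bare round knob beside it.

Things in the scene. Friction and masses are not known exactly. Their poses are not given: they have to be found in the camera images.
- controller: Grey fixed case, 130 mm deep (x), 210 wide (y), flat top panel 55 mm above the table. Origin: centre of its underside. x points to its back (to the robot's right, +-20 deg; hood opens that way), y to its left (away from the robot), z up. The hood's hinge axis is parallel to y at x 65, z 58 mm; prop bar behind the case. Bare round knob, 36 mm wide, 24 high, on the panel at (0, -60) mm.
- cover (a joint): Angle (rad) of the dark steel guard hood (open-bottomed box 102 mm deep, 96 wide, 43 high, about 0.12 kg): 0 shut, 2.6 fully open on the prop bar; its front edge swings up and back. Hinge nearly free but damped: let go below about 1.15 rad it falls shut, beyond that it swings open by itself to the prop bar within 4 s (1.4 rad or more is safe to let go).
- cover_tab (a point): Grip point on the black tab sticking out from the middle of the hood's upper front edge: tab 12 mm thick (along controller y), 14 high, 43 long; the point is at its mid thickness and height, 28 mm out from the hood. Shut: (-68, 45, 94) mm in the controller's frame, 133 mm before and 36 above the hinge axis. Gripped across its thickness it can turn between the fingers, which may keep pointing down.
- trim_grip (a point): Grip point on the trim knob under the hood, on its vertical axis: (10, 45, 83) mm in the controller's frame, 28 mm above the panel. Disc 40 mm across, 7 high, with an upright grip bar 14 mm thick, about 41 long with the pointed nose at one end (the pointer), top 34 mm above the panel; grip across the bar's flat sides. Of the white ticks round it the long broad one lies along -x.
- trim_knob (a joint): Angle (rad) of the trim knob, growing clockwise seen from above, 0 to 2.8; stays where it is left (friction about 0.03 N m). At 0 the pointer points along the controller's -y (to the bare knob), at 1.571 along its -x (away from the hinge), at the long broad mark: the wanted setting. Starts between 0.2 and 0.95.
- run_knob (a joint): Angle (rad) of the bare round knob, 0 at the start; to be left as it is (within 0.2).

How it is judged (in metres and radians):
On the way:
1. the guard hood rests fully open (over 2.4 rad) (value of joint cover above 2.4 rad), for 0.2 s.
At the end, for the whole second after the job is handed in: The hood rests open on its prop bar (over 2.4 rad) and the trim knob stands still with its pointer within 0.2 rad (about 11 degrees) of the long broad mark (1.571) (value of joint cover above 2.4 rad and value of joint trim_knob between 1.371 and 1.771 rad and velocity of joint trim_knob between -0.05 and 0.05 rad/s); the robot touches nothing.
It fails at once if the bare round knob is turned by more than 0.2 rad (value of joint run_knob above 0.2 rad or value of joint run_knob below -0.2 rad).
It also fails if it takes over 45 s, if anything falls off the work surface, if the arm or the gripper's body presses on something with over 40 N, if the wrist force passes 120 N, or if a joint passes its speed limit or range.

ROBOT

A 7-joint arm with a two-finger parallel gripper is mounted at the origin on a cart in front of the work surface, level with it; the furniture and walls round the work are solid. World frame = base frame: x ahead of the robot, y to its left, z up, the work surface at z = 0. Lengths are in mm, angles in rad, forces in N, time in s.
With the tool pointing down it reaches from about 350 to 900 mm from the base axis. Payload 8.1 kg.
Tool frame: the origin (TCP) lies midway between the tips of the shut fingers; the grasp point (between the pads) lies 19 mm behind it (bot.hold_point_z is the distance from the TCP to the grasp point, in mm); z points along the fingers, y is the line along which they close (so a half turn about z gives the same grasp; the last joint's range is limited). The gripper opens to 85 mm and grips with 20 to 120 N. Pads are 22 mm wide; open, the fingers measure 114 mm over their backs; the gripper's body (76 mm by 85 mm) begins 54 mm behind the grasp point. The pads swing forward as they close: fully open they stand 13 mm farther back than shut.
Start: joints at [-1.299, 0.434, 0.025, 1.573, -0.012, 1.134, -0.075], TCP at [228.832, 581.616, 231.323] pointing down, gripper open.
Joint ranges: [-2.62, 2.62], [-0.44, 2.09], [-1.27, 1.32], [0.08, 2.57], [-1.32, 4.46], [0.12, 2], [-2.74, 2.74]. Speed limits (rad/s): [2.22, 2.22, 3.01, 3.01, 3.14, 3.14, 3.14].

INTERFACE

Orientations are given as a unit quaternion [x, y, z, w].
In Python, from cell import bot, vision gives the robot as it stands. The module is installed in compiled form; this text tells all that it offers.
- The arm moves only by the tool servo_tool, never from a script. Its arguments are lists of equal length, an entry for each row: "delta_pos": the shift along the tool's x, y, z in units of 50 mm (1.0 is 50 mm), a list of three; "delta_rot": the turn, a rotation vector about the tool's x, y, z in units of 6 degrees (1.0 is 6 degrees), a list of three. A call has 1 to 5 rows; each row shifts and turns the commanded pose from where the row before left it, along the tool's axes as they then stand; what a row does not reach is not made up. A row lasts 1/10 s, in which the tool goes at most 50 mm and 8.59 degrees, less where a joint would pass 70% of its speed; a pose out of reach is approached as far as the arm can. A call is refused whole if a number of a shift passes 1 or a number of a turn 1, either way. A call with a gripper value outside its range is refused whole. "claw" is the closure in counts, from 0 (fully open) to 255 (shut), set as the call begins (left out, the last holds). The fingers move at their own pace and stop on an object; "force" is the grip in N (left out, the last holds). Time passes only in rows, so rows that do not move let the fingers close. It gives the time, the measured TCP pose, the force, the opening and the grip force at its end, in the units of the state.
- bot.get_state(): the state, without advancing time (a new reading comes with each control period).
- vision.grab_frame(name): name is "scene" or "top" or "wrist"; returns a dict with "frame" (400x640x3 uint8, red, green, blue), "fovy" (degrees; the focal length in pixels is half the picture's height over the tangent of half this angle, whatever the lens; pixels are square), "cx", "cy" (the principal point, pixels), "cam_to_world" (4x4, takes a point from camera to world coordinates); the wrist camera has in their place "tool_from_camera" (4x4, takes a point from camera to tool coordinates, whose origin is the TCP and whose axes are the flange's). Camera axes: x right, y up, looking along -z (the intrinsics and any distortion apply to the point x, -y, -z); pixel columns grow to the right and rows downward; lengths in mm; the calibration is good to about 2 mm. A picture is of the moment at which its call begins: read the wrist's pose just before it. There is no depth.
- bot.job_done(): hands the job in; it is judged then, once.
Trained networks look in a picture, given as the dict that the camera call returned (one of the last four; its "shot" number tells which), for a name from the list of things; names that differ only in an ending like _2 or _b are one class to them, and where a whole thing is asked for, a point or a joint stands for the part that bears it (a point fixed in the world has none). Each returns a list of dicts, best first, with "conf" (0 to 1); they miss things now and then, are a little off and sometimes report something else, mostly with a low value. They report only what shows in the picture. A call takes as long as a camera call.
- vision.recognise(thing, picture): "xy" ([column, row] in pixels, amid what is visible of it).
- vision.silhouettes(thing, picture): "region" (400x640 bool, what is visible of it) and "xy" ([column, row] in pixels, amid what is visible of it).
The state is a dict: "t": time; "joint_positions": joint angles; "qvel": joint speeds; "tau": joint torques, N m; "tcp_pos": TCP position; "orientation": TCP orientation; "wrist_force": force on the tool from outside, world axes, zero at the start; "moment": the same for the moment, N m; "opening": opening from 0.0 (shut) to 1.0 (fully open); "grip_force": force on a finger pad.
Only numpy, scipy, OpenCV 4.12 (cv2) and the standard library are available. Lean on these libraries where they do the work, as an engineer would, in place of code of your own. Each camera call takes 0.05 s, during which the arm holds its last target. There are 200 camera calls.

## Working session

There is one attempt and no reset: what is moved stays moved. The work goes in short steps, Python scripts to look and compute and a tool call to move; the robot and the scene stay as the last step left them, time stands still between calls to the robot, and variables do not carry over. Pictures are saved under pics/ and viewed, at most 10 in all, crops included, and the job is handed in when it is done.

Besides the shell and the picture viewer there is one more tool, called as name(argument=value, ...) on one line, values as JSON. servo_tool: Moves the arm, as the interface text tells. Its arguments: {"type":"object","properties":{"delta_pos":{"type":"array"},"delta_rot":{"type":"array"},"claw":{"type":"number"},"force":{"type":"number"}},"required":["delta_pos","delta_rot"]}

```bash
mkdir -p pics; cat > h.py <<'E'
import numpy as np, cv2
from cell import bot, vision
from scipy.spatial.transform import Rotation as R
def K(d):
    f=200/np.tan(np.radians(d["fovy"])/2); return f,d["cx"],d["cy"]
def ray(d,xy,M=None):
    M=np.array(d["cam_to_world"] if M is None else M); f,cx,cy=K(d)
    v=np.array([(xy[0]-cx)/f,-(xy[1]-cy)/f,-1]); return M[:3,3],M[:3,:3]@v
def onz(d,xy,z,M=None):
    o,v=ray(d,xy,M); return o+v*(z-o[2])/v[2]
def proj(d,p,M=None):
    M=np.array(d["cam_to_world"] if M is None else M); f,cx,cy=K(d)
    q=(np.linalg.inv(M)@np.r_[p,1])[:3]; return np.array([cx+f*q[0]/-q[2],cy-f*q[1]/-q[2]])
def tri(rs):
    A=0;b=0
    for o,v in rs:
        v=v/np.linalg.norm(v);P=np.eye(3)-np.outer(v,v);A=A+P;b=b+P@o
    return np.linalg.solve(A,b)
E
cat > a.py <<'E'
from h import *
ims=[]
for n in ["scene","top"]:
    d=vision.grab_frame(n); print(n,[k for k in d if k!="frame"],d["fovy"],d["cx"],d["cy"],np.round(d["cam_to_world"],3).tolist())
    for t in ["controller","cover","cover_tab","trim_grip","run_knob"]:
        r=vision.silhouettes(t,d)[:2]
        print(t,[(np.round(q["xy"]),round(q["conf"],2),int(q["region"].sum()),np.round(cv2.minAreaRect(np.argwhere(q["region"])[:,::-1].astype(np.float32))[1])) for q in r], [ (np.round(q["xy"]),round(q["conf"],2)) for q in vision.recognise(t,d)[:2]])
    ims.append(d["frame"]); cv2.imwrite(f"pics/{n}.png",d["frame"][:,:,::-1])
s=bot.get_state();print(s["t"],s["tcp_pos"],s["orientation"],bot.hold_point_z)
E
python3 a.py
```

```text
scene ['fovy', 'cx', 'cy', 'cam_to_world', 'shot'] 56.90953627851673 309.50007676753677 202.41100838097103 [[0.796, 0.358, -0.488, 99.418], [-0.605, 0.458, -0.651, -491.963], [-0.01, 0.814, 0.581, 588.907], [0.0, 0.0, 0.0, 1.0]]
controller [(array([299., 230.]), 0.61, 5424, array([81., 98.]))] [(array([301., 229.]), 0.81)]
cover [(array([312., 207.]), 0.61, 1565, array([57., 46.]))] [(array([311., 209.]), 0.95)]
cover_tab [(array([310., 207.]), 0.63, 1655, array([58., 48.]))] [(array([311., 208.]), 0.84)]
trim_grip [] [(array([314., 223.]), 0.43)]
run_knob [(array([272., 227.]), 0.49, 212, array([16., 15.]))] [(array([270., 226.]), 0.76)]
top ['fovy', 'cx', 'cy', 'cam_to_world', 'shot'] 49.662822581852204 318.73582177108716 201.77936660406897 [[0.026, 0.997, -0.077, 425.564], [-1.0, 0.025, -0.008, 48.644], [-0.006, 0.077, 0.997, 940.134], [0.0, 0.0, 0.0, 1.0]]
controller [(array([316., 206.]), 0.95, 6868, array([ 97., 103.]))] [(array([316., 210.]), 0.97)]
cover [(array([325., 189.]), 0.7, 2843, array([76., 52.]))] [(array([326., 190.]), 0.56), (array([314., 210.]), 0.34)]
cover_tab [(array([324., 192.]), 0.58, 2807, array([76., 50.])), (array([308., 240.]), 0.51, 236, array([16., 16.]))] [(array([324., 191.]), 0.77)]
trim_grip [] [(array([315., 210.]), 0.3)]
run_knob [(array([306., 239.]), 0.5, 187, array([14., 14.]))] [(array([307., 238.]), 0.6)]
1.1 [228.82466671 581.6189271  231.36009921] [1.86343692e-01 9.82484619e-01 3.89281365e-05 3.34442680e-06] 18.700000000000003
```

```bash
python3 - <<'E'
import cv2,numpy as np
a=cv2.imread("pics/top.png");b=cv2.imread("pics/scene.png")
c=np.hstack([cv2.resize(a[140:270,250:380],(400,400),interpolation=2),cv2.resize(b[150:280,240:370],(400,400),interpolation=2)])
cv2.imwrite("pics/c1.png",c)
E
```

```text
(no output)
```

View pics/c1.png

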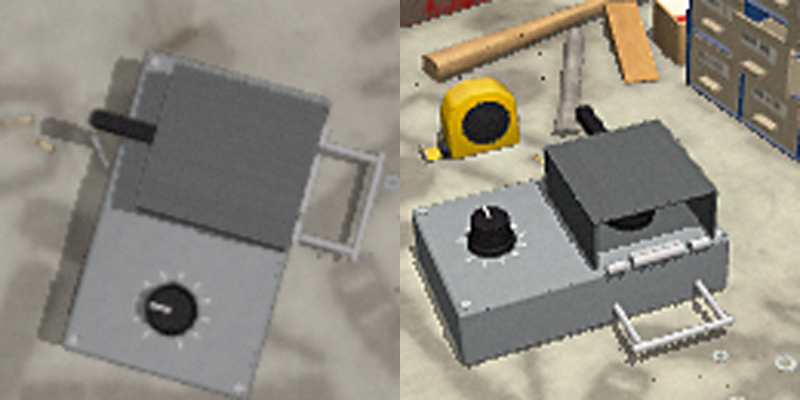

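View pics/scene.png

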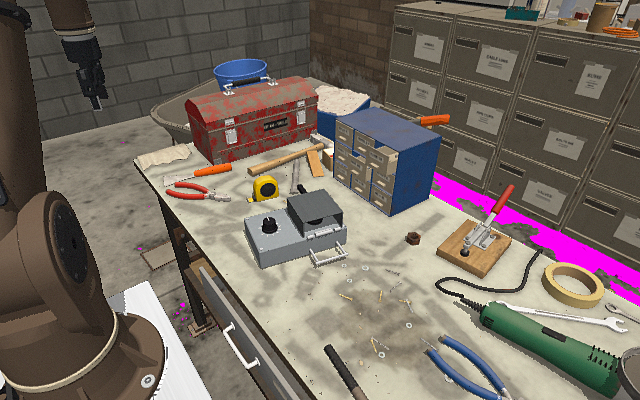

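The crop of the top view shows the controller with its shut hood, the tab pointing left (crop 93–155, 118–132) and the bare knob at crop (170,305). Next I'll fit the pose from the corners.

```bash
cat > fit.py <<'E'
from h import *
from scipy.optimize import least_squares
d=vision.grab_frame("top")
P=np.array([(-65,105,55),(-65,-105,55),(65,-105,55),(-83,45,94),(62,93,98),(62,-3,98),(-40,-3,98),(0,-60,79)],float)
c=np.array([(148,52),(65,347),(246,399),(92,119),(329,102),(284,249),(137,208),(170,308)],float)/(400/130)+[250,140]
def W(p,P): return (R.from_euler('z',p[2]).as_matrix()@P.T).T+[p[0],p[1],0]
r=least_squares(lambda p:np.ravel([proj(d,q) for q in W(p,P)]-c),[450,50,-1.8],loss='soft_l1',x_scale=[10,10,.1])
print(r.x,np.round(r.fun.reshape(-1,2),1).tolist()); p=r.x
for n,q in dict(tab=(-68,45,94),trim=(10,45,83),hinge=(65,45,58)).items(): print(n,W(p,np.array([q],float))[0])
np.save("pose.npy",p)
s=bot.get_state(); M=R.from_quat(s["orientation"]).as_matrix(); print(s["t"],M.round(3).tolist())
yaw=np.degrees(np.arctan2(M[1,1],M[0,1]));print("tool y heading",yaw,"ctrl y heading",np.degrees(p[2])+90)
print("to tab, tool axes units",M.T@(W(p,np.array([(-68,45,94.)]))[0]-[0,0,18.7]-s["tcp_pos"])/50)
E
python3 fit.py
```

```text
[472.14718796  64.3873759   -1.81752501] [[-0.4, -2.0], [-1.6, 0.4], [1.1, 0.8], [-0.4, -0.8], [0.1, 0.7], [1.8, 0.1], [-0.8, -0.7], [0.6, 0.5]]
tab [532.39227934 119.33761671  94.        ]
trim [513.34210345  43.69972409  83.        ]
hinge [499.90928712  -9.63468736  58.        ]
1.15 [[-0.931, 0.366, 0.0], [0.366, 0.931, 0.0], [-0.0, 0.0, -1.0]]
tool y heading 68.52214306025036 ctrl y heading -14.136512383304279
to tab, tool axes units [-9.03483457 -6.38106225  3.12030391]
```

```bash
cat > plan.py <<'E'
from h import *
def plan(way,n,heading,s=None,dec=2):
    """way: list of TCP targets; n rows per leg; heading: final tool-y heading deg per leg"""
    s=s or bot.get_state(); p=np.array(s["tcp_pos"]);r=R.from_quat(s["orientation"])
    for w,k,h in zip(way,n,heading):
        c=np.cos(np.radians(h));q=np.sin(np.radians(h))
        y=np.array([c,q,0]);z=np.array([0,0,-1.]);rt=R.from_matrix(np.c_[np.cross(y,z),y,z])
        p0=p.copy();r0=r;rv=(r0.inv()*rt).as_rotvec()
        A=[];B=[]
        for i in range(1,k+1):
            tp=p0+(np.array(w)-p0)*i/k; tr=r0*R.from_rotvec(rv*i/k)
            dp=np.round(r.as_matrix().T@(tp-p)/50,dec); dr=np.round(np.degrees((r.inv()*tr).as_rotvec())/6,dec)
            p=p+r.as_matrix()@dp*50; r=r*R.from_rotvec(np.radians(dr*6))
            A.append((dp+0).tolist());B.append((dr+0).tolist())
        for i in range(0,k,5): print(A[i:i+5],B[i:i+5])
    print("t",s["t"],"end",p)
def ctrl(q):
    p=np.load("pose.npy"); return R.from_euler('z',p[2]).as_matrix()@np.array(q,float)+[p[0],p[1],0]
E
python3 -c "
from plan import *
t=ctrl((-68,45,190)); plan([t],[15],[-14.1])"
```

```text
[[-0.6, -0.43, 0.06], [-0.64, -0.36, 0.05], [-0.68, -0.3, 0.06], [-0.69, -0.24, 0.05], [-0.72, -0.17, 0.06]] [[0.0, 0.0, 0.92], [0.0, 0.0, 0.92], [0.0, 0.0, 0.91], [0.0, 0.0, 0.92], [0.0, 0.0, 0.92]]
[[-0.73, -0.1, 0.05], [-0.74, -0.02, 0.06], [-0.74, 0.04, 0.05], [-0.72, 0.11, 0.06], [-0.72, 0.18, 0.05]] [[0.0, 0.0, 0.92], [0.0, 0.0, 0.92], [0.0, 0.0, 0.91], [0.0, 0.0, 0.92], [0.0, 0.0, 0.92]]
[[-0.69, 0.25, 0.06], [-0.67, 0.32, 0.05], [-0.63, 0.38, 0.06], [-0.59, 0.44, 0.05], [-0.55, 0.49, 0.06]] [[0.0, 0.0, 0.92], [0.0, 0.0, 0.92], [0.0, 0.0, 0.91], [0.0, 0.0, 0.92], [0.0, 0.0, 0.92]]
t 1.15 end [532.5150782  119.5180009  189.81520729]
```

servo_tool(delta_pos=[[-0.6,-0.43,0.06],[-0.64,-0.36,0.05],[-0.68,-0.3,0.06],[-0.69,-0.24,0.05],[-0.72,-0.17,0.06]], delta_rot=[[0,0,0.92],[0,0,0.92],[0,0,0.91],[0,0,0.92],[0,0,0.92]])

```text
t: 1.65
tcp_pos: [330.6, 426.3, 217.4]
orientation: [0.417, 0.909, 0.0, -0.0]
wrist_force: [0.4, -0.3, 0.5]
opening: 0.995
grip_force: 0.0
```

servo_tool(delta_pos=[[-0.73,-0.1,0.05],[-0.74,-0.02,0.06],[-0.74,0.04,0.05],[-0.72,0.11,0.06],[-0.72,0.18,0.05]], delta_rot=[[0,0,0.92],[0,0,0.92],[0,0,0.91],[0,0,0.92],[0,0,0.92]])

```text
t: 2.15
tcp_pos: [431.7, 272.1, 203.9]
orientation: [0.621, 0.784, 0.0, -0.0]
wrist_force: [1.3, 0.4, -0.4]
opening: 0.996
grip_force: 0.0
```

servo_tool(delta_pos=[[-0.69,0.25,0.06],[-0.67,0.32,0.05],[-0.63,0.38,0.06],[-0.59,0.44,0.05],[-0.55,0.49,0.06]], delta_rot=[[0,0,0.92],[0,0,0.92],[0,0,0.91],[0,0,0.92],[0,0,0.92]])

```text
t: 2.65
tcp_pos: [533.3, 118.3, 190.0]
orientation: [0.79, 0.614, 0.0, 0.0]
wrist_force: [0.1, -0.2, 0.1]
opening: 0.999
grip_force: 0.0
```

Exact tracking. A look through the wrist camera, with the model overlaid.

```bash
cat > w.py <<'E'
from plan import *
import sys
s=bot.get_state();d=vision.grab_frame("wrist")
T=np.eye(4);T[:3,:3]=R.from_quat(s["orientation"]).as_matrix();T[:3,3]=s["tcp_pos"];M=T@np.array(d["tool_from_camera"])
np.savez("wrist.npz",M=M,K=K(d)); im=d["frame"][:,:,::-1].copy(); cv2.imwrite(f"pics/{sys.argv[1]}raw.png",im)
for q in [(-83,45,94),(-68,45,94),(-40,45,94),(-40,93,98),(-40,-3,98),(62,93,98),(62,-3,98),(-65,105,55),(-65,-105,55),(10,45,83)]:
    u=proj(d,ctrl(q),M);print(q,u.round()); cv2.circle(im,tuple(int(v) for v in u.round()),4,(0,0,255),1)
for t in sys.argv[2:]: print(t,[(q["xy"],round(q["conf"],2)) for q in vision.recognise(t,d)[:2]])
cv2.imwrite(f"pics/{sys.argv[1]}.png",im); print(s["t"])
E
python3 w.py w1 cover_tab
```

```text
(-83, 45, 94) [315. 185.]
(-68, 45, 94) [315. 201.]
(-40, 45, 94) [315. 230.]
(-40, 93, 98) [368. 232.]
(-40, -3, 98) [262. 232.]
(62, 93, 98) [362. 323.]
(62, -3, 98) [268. 324.]
(-65, 105, 55) [374. 192.]
(-65, -105, 55) [168. 192.]
(10, 45, 83) [315. 271.]
cover_tab [([318.3, 263.9], 0.96)]
2.65
```

View pics/w1.png

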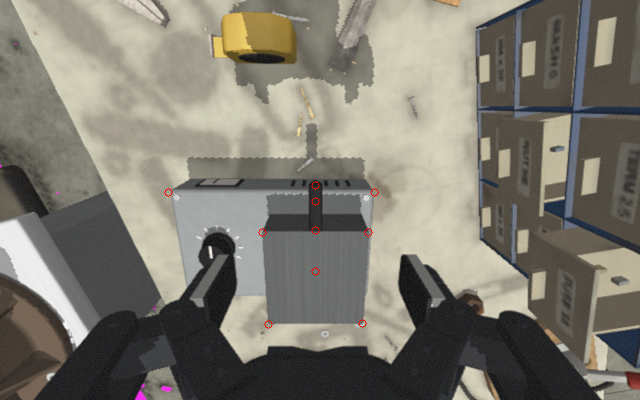

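The overlay matches the hood and tab within about 1 px (tab at (316,201)). Descending to grip it.

servo_tool(delta_pos=[[0,0,0.5],[0,0,0.6],[0,0,0.6],[0,0,0.4],[0,0,0.2]], delta_rot=[[0,0,0],[0,0,0],[0,0,0],[0,0,0],[0,0,0]], claw=100, force=30)

```text
t: 3.25
tcp_pos: [531.3, 119.9, 73.2]
orientation: [0.788, 0.615, -0.001, -0.001]
wrist_force: [-0.1, 0.1, 0.4]
opening: 0.608
grip_force: 0.0
```

servo_tool(delta_pos=[[0,0,0],[0,0,0],[0,0,0],[0,0,0],[0,0,0]], delta_rot=[[0,0,0],[0,0,0],[0,0,0],[0,0,0],[0,0,0]], claw=255)

```text
t: 3.75
tcp_pos: [532.3, 120.1, 75.9]
orientation: [0.788, 0.615, 0.0, -0.0]
wrist_force: [-5.0, 1.1, 6.6]
opening: 0.137
grip_force: 32.3
```

```bash
python3 - <<'E'
from plan import *
s=bot.get_state();print(s["opening"],s["grip_force"],s["wrist_force"])
h=np.array((65,45,58.));W=[]
t0=s["tcp_pos"]; off=np.array(t0)-ctrl((-68,45,94))
for th in np.linspace(0,1.5,21)[1:]:
    a=np.arctan2(36,-133)-th; rr=np.hypot(133,36)
    W.append(ctrl(h+[rr*np.cos(a),0,rr*np.sin(a)])+off)
plan(W,[1]*20,[-14.1]*20)
E
```

```text
0.13653207780328563 32.27955222129822 [-5.0156605   1.13426939  6.6418548 ]
[[-0.06, 0.0, -0.2]] [[0.0, -0.01, 0.0]]
[[-0.08, 0.0, -0.19]] [[0.0, 0.0, 0.0]]
[[-0.09, 0.0, -0.19]] [[0.0, 0.0, 0.0]]
[[-0.1, 0.0, -0.17]] [[0.0, 0.0, 0.0]]
[[-0.12, 0.0, -0.17]] [[0.0, 0.0, 0.0]]
[[-0.13, 0.0, -0.17]] [[0.0, 0.0, 0.0]]
[[-0.14, 0.0, -0.15]] [[0.0, 0.0, 0.0]]
[[-0.15, 0.0, -0.14]] [[0.0, 0.0, 0.0]]
[[-0.16, 0.0, -0.12]] [[0.0, 0.0, 0.0]]
[[-0.17, 0.0, -0.12]] [[0.0, 0.0, 0.0]]
[[-0.18, 0.0, -0.1]] [[0.0, 0.0, 0.0]]
[[-0.19, 0.0, -0.09]] [[0.0, 0.0, 0.0]]
[[-0.19, 0.0, -0.08]] [[0.0, 0.0, 0.0]]
[[-0.2, 0.0, -0.06]] [[0.0, 0.0, 0.0]]
[[-0.2, 0.0, -0.04]] [[0.0, 0.0, 0.0]]
[[-0.21, 0.0, -0.03]] [[0.0, 0.0, 0.0]]
[[-0.2, 0.0, -0.02]] [[0.0, 0.0, 0.0]]
[[-0.21, 0.0, 0.01]] [[0.0, 0.0, 0.0]]
[[-0.21, 0.0, 0.01]] [[0.0, 0.0, 0.0]]
[[-0.2, 0.0, 0.03]] [[0.0, 0.0, 0.0]]
t 3.75 end [493.44353307 -34.65957042 175.38245846]
```

servo_tool(delta_pos=[[-0.06,0,-0.2],[-0.08,0,-0.19],[-0.09,0,-0.19],[-0.1,0,-0.17],[-0.12,0,-0.17]], delta_rot=[[0,0,0],[0,0,0],[0,0,0],[0,0,0],[0,0,0]])

```text
t: 4.25
tcp_pos: [526.4, 97.4, 121.6]
orientation: [0.789, 0.615, -0.0, -0.0]
wrist_force: [-3.8, 2.3, -3.9]
opening: 0.132
grip_force: 31.0
```

servo_tool(delta_pos=[[-0.13,0,-0.17],[-0.14,0,-0.15],[-0.15,0,-0.14],[-0.16,0,-0.12],[-0.17,0,-0.12]], delta_rot=[[0,0,0],[0,0,0],[0,0,0],[0,0,0],[0,0,0]])

```text
t: 4.75
tcp_pos: [516.9, 60.4, 156.0]
orientation: [0.789, 0.615, -0.001, -0.0]
wrist_force: [-3.8, 1.2, -7.0]
opening: 0.135
grip_force: 31.7
```

servo_tool(delta_pos=[[-0.18,0,-0.1],[-0.19,0,-0.09],[-0.19,0,-0.08],[-0.2,0,-0.06],[-0.2,0,-0.04]], delta_rot=[[0,0,0],[0,0,0],[0,0,0],[0,0,0],[0,0,0]])

```text
t: 5.25
tcp_pos: [505.0, 14.2, 174.4]
orientation: [0.789, 0.615, -0.0, -0.001]
wrist_force: [-5.5, 3.1, -4.2]
opening: 0.132
grip_force: 33.4
```

servo_tool(delta_pos=[[-0.21,0,-0.03],[-0.2,0,-0.02],[-0.21,0,0.01],[-0.21,0,0.01],[-0.2,0,0.03]], delta_rot=[[0,0,0],[0,0,0],[0,0,0],[0,0,0],[0,0,0]])

```text
t: 5.75
tcp_pos: [492.2, -35.5, 174.3]
orientation: [0.789, 0.615, -0.001, -0.001]
wrist_force: [-6.1, 5.3, -5.5]
opening: 0.133
grip_force: 35.0
```

servo_tool(delta_pos=[[0,0,0],[0,0,0],[0,0,-0.2],[0,0,-0.6],[0,0,-0.6]], delta_rot=[[0,0,0],[0,0,0],[0,0,0],[0,0,0],[0,0,0]], claw=100)

```text
t: 6.25
tcp_pos: [494.0, -35.3, 246.0]
orientation: [0.789, 0.615, -0.0, 0.0]
wrist_force: [0.9, -0.3, 0.2]
opening: 0.608
grip_force: 0.0
```

```bash
python3 -c "
from plan import *
plan([ctrl((-30,45,240))],[5],[-14.1])"
```

```text
[[0.49, 0.0, 0.02], [0.48, 0.0, 0.03], [0.49, -0.01, 0.02], [0.48, 0.0, 0.02], [0.49, 0.0, 0.03]] [[0.0, 0.0, 0.0], [0.0, 0.0, 0.0], [0.0, 0.0, 0.0], [0.0, 0.01, 0.0], [0.01, 0.0, 0.0]]
t 6.25 end [523.09186859  82.67280728 239.89667286]
```

servo_tool(delta_pos=[[0.49,0,0.02],[0.48,0,0.03],[0.49,0,0.02],[0.48,0,0.02],[0.49,0,0.03]], delta_rot=[[0,0,0],[0,0,0],[0,0,0],[0,0,0],[0,0,0]])

```text
t: 6.75
tcp_pos: [524.3, 83.9, 239.7]
orientation: [0.788, 0.615, 0.001, 0.001]
wrist_force: [0.2, 0.2, 0.6]
opening: 0.609
grip_force: 0.0
```

servo_tool(delta_pos=[[0,0,0],[0,0,0],[0,0,0],[0,0,0],[0,0,0]], delta_rot=[[0,0,0],[0,0,0],[0,0,0],[0,0,0],[0,0,0]])

```text
t: 7.25
tcp_pos: [523.3, 81.9, 238.6]
orientation: [0.789, 0.614, 0.0, 0.0]
wrist_force: [0.4, 0.1, -0.5]
opening: 0.606
grip_force: 0.0
```

servo_tool(delta_pos=[[0,0,0],[0,0,0],[0,0,0],[0,0,0],[0,0,0]], delta_rot=[[0,0,0],[0,0,0],[0,0,0],[0,0,0],[0,0,0]])

```text
t: 7.75
tcp_pos: [523.2, 82.7, 238.3]
orientation: [0.789, 0.615, 0.0, -0.0]
wrist_force: [0.3, 0.3, 0.6]
opening: 0.612
grip_force: 0.0
```

servo_tool(delta_pos=[[0,0,0],[0,0,0],[0,0,0],[0,0,0],[0,0,0]], delta_rot=[[0,0,0],[0,0,0],[0,0,0],[0,0,0],[0,0,0]])

```text
t: 8.25
tcp_pos: [523.2, 82.7, 238.3]
orientation: [0.789, 0.615, 0.0, -0.0]
wrist_force: [0.4, -1.0, 0.6]
opening: 0.609
grip_force: 0.0
```

servo_tool(delta_pos=[[0,0,0],[0,0,0],[0,0,0],[0,0,0],[0,0,0]], delta_rot=[[0,0,0],[0,0,0],[0,0,0],[0,0,0],[0,0,0]])

```text
t: 8.75
tcp_pos: [523.2, 82.6, 238.3]
orientation: [0.789, 0.615, 0.0, -0.0]
wrist_force: [0.6, 0.3, -0.5]
opening: 0.613
grip_force: 0.0
```

servo_tool(delta_pos=[[0,0,0],[0,0,0],[0,0,0],[0,0,0],[0,0,0]], delta_rot=[[0,0,0],[0,0,0],[0,0,0],[0,0,0],[0,0,0]])

```text
t: 9.25
tcp_pos: [523.2, 82.6, 238.3]
orientation: [0.789, 0.615, 0.0, -0.0]
wrist_force: [1.1, 0.2, -0.3]
opening: 0.607
grip_force: 0.0
```

```bash
python3 w.py w2 trim_grip; python3 - <<'E'
from h import *
a=cv2.imread("pics/w2raw.png");b=vision.grab_frame("scene")["frame"][:,:,::-1]
z=np.load("wrist.npz");from plan import ctrl
f,cx,cy=z["K"];q=(np.linalg.inv(z["M"])@np.r_[ctrl((10,45,89)),1])[:3];u=int(cx+f*q[0]/-q[2]);v=int(cy-f*q[1]/-q[2])
print("crop origin",u-40,v-40)
cv2.imwrite("pics/c2.png",np.hstack([cv2.resize(a[v-40:v+40,u-40:u+40],(400,400),interpolation=2),cv2.resize(b[150:280,240:370],(400,400),interpolation=2)]))
E
```

```text
(-83, 45, 94) [316. 136.]
(-68, 45, 94) [316. 151.]
(-40, 45, 94) [316. 178.]
(-40, 93, 98) [363. 179.]
(-40, -3, 98) [269. 179.]
(62, 93, 98) [358. 266.]
(62, -3, 98) [274. 266.]
(-65, 105, 55) [369. 148.]
(-65, -105, 55) [185. 148.]
(10, 45, 83) [316. 219.]
trim_grip [([319.0, 210.6], 0.83)]
9.25
crop origin 276 180
```

View pics/c2.png

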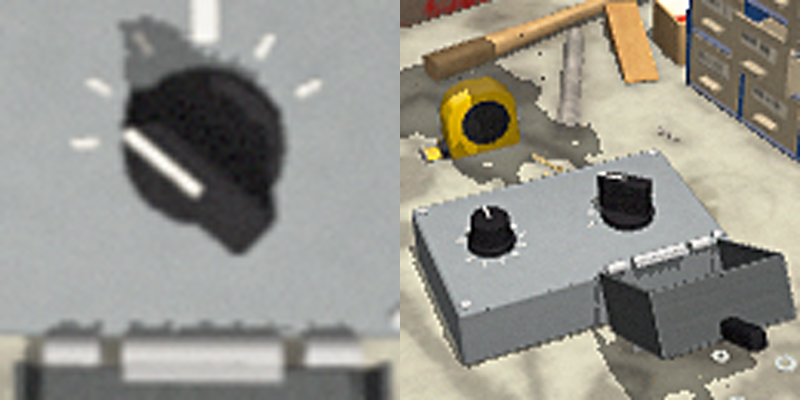

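The crop shows the hood open behind the case, and the pointer's white line running from (130,132) to (200,192), toward the upper left. The broad mark is straight up.

```bash
python3 - <<'E'
from plan import *
z=np.load("wrist.npz");f,cx,cy=z["K"];M=z["M"]
def g(c,zz):
    v=M[:3,:3]@np.array([(276+c[0]/5-cx)/f,-(180+c[1]/5-cy)/f,-1]);o=M[:3,3];return o+v*(zz-o[2])/v[2]
p=np.load("pose.npy");ci=lambda w:R.from_euler('z',-p[2]).as_matrix()@(w-[p[0],p[1],0])
a,b=ci(g((130,132),89)),ci(g((200,192),89));d=a-b
print(a,b,"angle",ang:=np.degrees(np.arctan2(-d[0],-d[1])))
h=-14.1+90-ang;print(h)
t=ctrl((10,45,66));plan([t+[0,0,60],t],[9,4],[h,h])
E
```

```text
[-6.70927651 29.58114027 89.        ] [ 7.35626055 44.86514858 89.        ] angle 42.62268233722615
33.277317662773854
[[-0.09, 0.0, 0.25], [-0.09, -0.01, 0.25], [-0.09, -0.02, 0.25], [-0.08, -0.02, 0.25], [-0.09, -0.03, 0.25]] [[0.0, 0.0, -0.88], [0.0, 0.0, -0.87], [0.0, 0.0, -0.88], [0.0, 0.0, -0.88], [0.0, 0.0, -0.88]]
[[-0.08, -0.04, 0.25], [-0.07, -0.05, 0.25], [-0.07, -0.05, 0.25], [-0.07, -0.06, 0.25]] [[0.0, 0.0, -0.87], [0.0, 0.0, -0.88], [0.0, 0.0, -0.88], [0.0, 0.0, -0.88]]
[[0.0, 0.0, 0.3], [0.0, 0.0, 0.3], [0.0, 0.0, 0.3], [0.0, 0.0, 0.3]] [[0.0, 0.0, 0.0], [0.0, 0.0, 0.0], [0.0, 0.0, 0.0], [0.0, 0.0, 0.0]]
t 9.4 end [513.46371936  43.70696507  65.80383198]
```

servo_tool(delta_pos=[[-0.09,0,0.25],[-0.09,-0.01,0.25],[-0.09,-0.02,0.25],[-0.08,-0.02,0.25],[-0.09,-0.03,0.25]], delta_rot=[[0,0,-0.88],[0,0,-0.87],[0,0,-0.88],[0,0,-0.88],[0,0,-0.88]])

```text
t: 9.9
tcp_pos: [517.8, 60.7, 175.3]
orientation: [0.626, 0.78, 0.0, -0.0]
wrist_force: [0.4, -0.1, 0.1]
opening: 0.61
grip_force: 0.0
```

servo_tool(delta_pos=[[-0.08,-0.04,0.25],[-0.07,-0.05,0.25],[-0.07,-0.05,0.25],[-0.07,-0.06,0.25],[0,0,0]], delta_rot=[[0,0,-0.87],[0,0,-0.88],[0,0,-0.88],[0,0,-0.88],[0,0,0]])

```text
t: 10.4
tcp_pos: [512.4, 42.8, 124.6]
orientation: [0.475, 0.88, -0.001, -0.001]
wrist_force: [0.2, -0.2, 0.1]
opening: 0.607
grip_force: 0.0
```

servo_tool(delta_pos=[[0,0,0.3],[0,0,0.3],[0,0,0.3],[0,0,0.3],[0,0,0]], delta_rot=[[0,0,0],[0,0,0],[0,0,0],[0,0,0],[0,0,0]])

```text
t: 10.9
tcp_pos: [512.7, 43.9, 64.9]
orientation: [0.476, 0.88, -0.001, -0.001]
wrist_force: [-0.5, -0.1, -0.3]
opening: 0.609
grip_force: 0.0
```

servo_tool(delta_pos=[[0,0,0],[0,0,0],[0,0,0],[0,0,0],[0,0,0]], delta_rot=[[0,0,0],[0,0,0],[0,0,0],[0,0,0],[0,0,0]], claw=255)

```text
t: 11.4
tcp_pos: [514.4, 44.0, 66.9]
orientation: [0.475, 0.88, 0.001, 0.001]
wrist_force: [-0.8, 0.8, 7.2]
opening: 0.156
grip_force: 34.8
```

```bash
python3 -c "
from plan import *
s=bot.get_state();M=R.from_quat(s['orientation']).as_matrix();print(np.degrees(np.arctan2(M[1,1],M[0,1])),s['moment'],s['joint_positions'])
plan([ctrl((10,45,66))],[10],[-14.1])"
```

```text
33.28794120234629 [ 0.08881225  0.19666474 -0.0095999 ] [-0.38062287  0.47226127  0.25722697  2.03166451 -0.19104222  0.65776807
  0.58209053]
[[0.0, 0.0, 0.0], [0.0, 0.0, 0.0], [0.0, -0.01, 0.01], [0.0, 0.0, 0.0], [0.0, 0.0, 0.0]] [[0.0, 0.0, 0.79], [0.0, 0.0, 0.79], [0.01, 0.0, 0.79], [0.0, 0.0, 0.79], [0.0, 0.0, 0.79]]
[[0.0, 0.0, 0.0], [0.0, -0.01, 0.0], [0.0, 0.0, 0.0], [0.0, 0.0, 0.01], [0.0, 0.0, 0.0]] [[0.0, 0.0, 0.79], [0.0, 0.0, 0.79], [0.01, 0.0, 0.79], [0.0, 0.0, 0.79], [0.0, 0.0, 0.79]]
t 11.4 end [513.45556274  43.72425699  65.85419488]
```

servo_tool(delta_pos=[[0,0,0],[0,0,0],[0,0,0],[0,0,0],[0,0,0]], delta_rot=[[0,0,0.79],[0,0,0.79],[0,0,0.79],[0,0,0.79],[0,0,0.79]])

```text
t: 11.9
tcp_pos: [513.5, 43.6, 66.8]
orientation: [0.647, 0.763, 0.0, -0.0]
wrist_force: [-3.5, -0.2, 11.3]
opening: 0.156
grip_force: 35.5
```

servo_tool(delta_pos=[[0,0,0],[0,0,0],[0,0,0],[0,0,0],[0,0,0]], delta_rot=[[0,0,0.79],[0,0,0.79],[0,0,0.79],[0,0,0.79],[0,0,0.79]])

```text
t: 12.4
tcp_pos: [512.6, 43.7, 66.8]
orientation: [0.79, 0.613, -0.0, -0.001]
wrist_force: [-8.0, -0.9, 16.2]
opening: 0.154
grip_force: 36.2
```

servo_tool(delta_pos=[[0,0,0],[0,0,0],[0,0,0]], delta_rot=[[0,0,0],[0,0,0],[0,0,0]])

```text
t: 12.7
tcp_pos: [512.6, 43.7, 66.8]
orientation: [0.789, 0.615, -0.0, -0.001]
wrist_force: [-7.3, -1.5, 16.0]
opening: 0.154
grip_force: 36.3
```

servo_tool(delta_pos=[[0,0,0],[0,0,0],[0,0,0],[0,0,0],[0,0,-0.2]], delta_rot=[[0,0,0],[0,0,0],[0,0,0],[0,0,0],[0,0,0]], claw=100)

```text
t: 13.2
tcp_pos: [512.6, 43.6, 75.2]
orientation: [0.789, 0.615, -0.001, -0.0]
wrist_force: [0.7, -0.1, -0.3]
opening: 0.605
grip_force: 0.0
```

servo_tool(delta_pos=[[0.1,0,-0.5],[0.15,0,-0.7],[0.2,0,-0.9],[0.25,0,-0.9],[0,0,-0.3]], delta_rot=[[0,0,0],[0,0,0],[0,0,0],[0,0,0],[0,0,0]])

```text
t: 13.7
tcp_pos: [524.1, 79.2, 245.8]
orientation: [0.788, 0.616, 0.003, 0.001]
wrist_force: [0.0, 0.4, 0.6]
opening: 0.611
grip_force: 0.0
```

```bash
python3 w.py w3 | tail -2; python3 - <<'E'
from h import *
from plan import ctrl
a=cv2.imread("pics/w3raw.png");b=vision.grab_frame("scene")["frame"][:,:,::-1]
z=np.load("wrist.npz")
f,cx,cy=z["K"];q=(np.linalg.inv(z["M"])@np.r_[ctrl((10,45,89)),1])[:3];u=int(cx+f*q[0]/-q[2]);v=int(cy-f*q[1]/-q[2])
print("crop origin",u-40,v-40)
cv2.imwrite("pics/c3.png",np.hstack([cv2.resize(a[v-40:v+40,u-40:u+40],(400,400),interpolation=2),cv2.resize(b[150:280,240:370],(400,400),interpolation=2)]))
E
```

```text
(10, 45, 83) [314. 214.]
13.7
crop origin 273 176
```

View pics/c3.png

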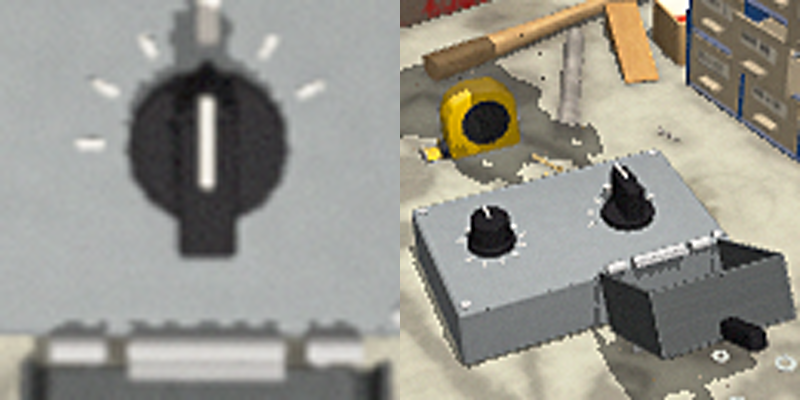

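The pointer line at crop (206,97–188) is in line with the broad mark at (206,20). The hood rests open and the bare knob hasn't moved.

```bash
python3 -c "
from cell import bot
print(bot.job_done())"
```

```text
the job is handed in; nothing more can be done
None
```

The guard hood rests open on its prop bar, the trim knob's pointer lines up with the long broad mark, the bare knob is untouched, and the job was handed in at about 14 s; the hand-in returned no verdict.

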